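Sort the polishing felts into their caddy

ROBOT

A 6-joint arm with a two-finger parallel gripper is mounted at the origin on the work surface. World frame = base frame: x ahead of the robot, y to its left, z up, the work surface at z = 0. Lengths are in mm, angles in rad, forces in N, time in s.
With the tool pointing down it reaches from about 425 to 950 mm from the base axis. Payload 14.7 kg.
Tool frame: the origin (TCP) lies at the very end of the fingers, on their centre line; the grasp point (between the pads) lies 19 mm behind it; z points along the fingers, y is the direction in which the jaws open and shut (so a half turn about z gives the same grasp; the last joint's range is limited). The gripper opens to 85 mm and grips with 20 to 120 N. Pads are 22 mm wide; open, the fingers measure 114 mm over their backs; the gripper's body (76 mm by 85 mm) begins 54 mm behind the grasp point. The pads swing forward as they close: fully open they stand 13 mm farther back than shut.
Start: joints at [1.243, 0.48, 1.596, -0, 1.065, -0.047], TCP at [180.106, 624.543, 231.297] pointing down, gripper open.
Joint ranges: [-2.75, 2.75], [-0.82, 2.05], [0.23, 2.67], [-1.56, 4.7], [0.09, 2.69], [-2.92, 2.92]. Speed limits (rad/s): [1.89, 1.89, 2.39, 3.01, 3.01, 3.01].

INTERFACE

Orientations are given as a rotation vector (axis times angle).
In Python, from bench import state, vision, order, spotter gives the robot as it stands.
- The arm moves only by the tool arm_command, never from a script. Its argument "steps" is a list that holds one entry, the list of rows, each a list of 7 numbers: the turn, a rotation vector about the tool's x, y, z in rad, then the shift along the tool's x, y, z in mm, then the opening, from -1 (shut) to 1 (fully open). A call has 1 to 20 rows; each row is the pose to reach, as a shift and turn from the pose measured when the call began, along the tool's axes at that moment; what a row does not reach only later rows make up. A row lasts 1/12 s, in which the tool goes at most 41.7 mm and 7.16 degrees, less where a joint would pass 70% of its speed; a pose out of reach is approached as far as the arm can. A call with a gripper value outside its range is refused whole. The fingers move at their own pace and stop on an object; "grip_force" is the grip in N (left out, the last holds). Time passes only in rows, so rows that repeat a pose let the fingers close. It gives the time, the measured TCP pose, the force and the opening at its end, in the units of the state.
- state(): the state, without advancing time (a new reading comes with each control period).
- vision.grab_frame(name): name is "scene" or "top" or "wrist"; returns the picture (480x640x3 uint8, red, green, blue); there is no depth.
- vision.calibration(name): a dict with "vfov" (degrees; the focal length in pixels is half the picture's height over the tangent of half this angle, whatever the lens; pixels are square), "cx", "cy" (the principal point, pixels), "D" ([k1, k2, p1, p2, k3] as OpenCV has them; the pictures are not rectified), "camera_from_world" (4x4, takes a point from world to camera coordinates); the wrist camera has in their place "mount" (4x4, takes a point from camera to tool coordinates, whose origin is the TCP and whose axes are the flange's). Camera axes: x right, y down, z forward; pixel columns grow to the right and rows downward; lengths in mm; the calibration is good to about 2 mm. A picture is of the moment at which its call begins: read the wrist's pose just before it. calibration takes no time and is no camera call.
- order.sign_off(): hands the job in, once; it reports no verdict.
Trained networks look in the newest picture that a camera, given by its name, has taken for a name from the list of things; names that differ only in an ending like _2 or _b are one class to them, and where a whole thing is asked for, a point or a joint stands for the part that bears it (a point fixed in the world has none). Each returns a list of dicts, best first, with "conf" (0 to 1); they miss things now and then, are a little off and sometimes report something else, mostly with a low value. They report only what shows in the picture. A call takes as long as a camera call. They do not tell look-alikes from the thing itself.
- spotter.recognise(camera, target): "rect" ([left, top, right, bottom] in pixels, round what is visible of it).
- spotter.silhouettes(camera, target): "mask" (480x640 bool, what is visible of it) and "rect" ([left, top, right, bottom] in pixels, round what is visible of it).
- spotter.landmark_of(camera, target): "position" ([column, row] in pixels: a listed point, or the origin of a listed thing).
The state is a dict: "time": time; "joint_positions": joint angles; "qd": joint speeds; "tau": joint torques, N m; "position": TCP position; "tcp_rot": TCP orientation; "force": force on the tool from outside, world axes, zero at the start; "moment": the same for the moment, N m; "grip_width": opening from 0.0 (shut) to 1.0 (fully open).
Only numpy, scipy, OpenCV 4.12 (cv2) and the standard library are available. Lean on these libraries where they do the work, as an engineer would, in place of code of your own. Each camera call takes 0.05 s, during which the arm holds its last target.

TASK

Put the three good polishing felts away in the wooden caddy: the big wheel flat in the large round recess, the tall pointed cone upright in the small round recess, and the thick roll upright in the square recess, each seated on the floor of its recess. Their worn-down look-alikes (the small wheel, the short blunt cone and the thin roll) stay standing on the bench where they are; do not disturb them.

Things in the scene. Friction and masses are not known exactly. Their poses are not given: they have to be found in the camera images.
- wheel: Hard cream-coloured polishing felt, loose, standing on the bench; origin at the centre of its underside, z up, round about z. Good wheel: a flat disc 58 mm in diameter, 20 mm high.
- cone: Hard cream-coloured polishing felt, loose, standing on the bench; origin at the centre of its underside, z up, round about z. Good cone: a straight butt 36 mm in diameter and 26 mm high, then tapering to a point 8 mm wide at 58 mm height.
- roll: Hard cream-coloured polishing felt, loose, standing on the bench; origin at the centre of its underside, z up, round about z. Good roll: an upright cylinder 34 mm in diameter, 50 mm high.
- worn_wheel: Hard cream-coloured polishing felt, loose, standing on the bench; origin at the centre of its underside, z up, round about z. Worn wheel, to be left alone: a disc 40 mm in diameter, 20 mm high.
- worn_cone: Hard cream-coloured polishing felt, loose, standing on the bench; origin at the centre of its underside, z up, round about z. Worn cone, to be left alone: a butt 36 mm in diameter, 16 mm high, then a blunt taper ending in a flat top 18 mm wide at 34 mm height.
- worn_roll: Hard cream-coloured polishing felt, loose, standing on the bench; origin at the centre of its underside, z up, round about z. Worn roll, to be left alone: an upright cylinder 20 mm in diameter, 50 mm high.
- caddy: The caddy: a low, fixed wooden tray, 108 mm (x) by 290 mm (y), walls 6 mm thick reaching 19 mm above the bench, floor 5 mm thick. It holds three wooden inserts, fixed, side by side in a row along y, 92 mm apart, in any order. Origin: centre of its underside, on the bench.
- round_large: Caddy insert, 90 mm square, with the large round recess, 78 mm in diameter, for the wheel. Origin: centre of its underside, 5 mm above the bench; z up, x across the caddy's short side, y along the row. Dark recess floor 8 mm and top of rim 14 mm above the origin (recess 6 mm deep).
- round_small: Caddy insert with the small round recess, 56 mm in diameter, for the cone; otherwise like round_large.
- square: Caddy insert with the square recess, 52 by 52 mm, sides along the insert's x and y, for the roll; otherwise like round_large.
Mind the look-alikes: they are no part of the job. Leave any turquoise look-alike of the cone alone. Leave any pink or turquoise look-alike of the wheel alone.

How it is judged (in metres and radians):
At the end, for the whole second after the job is handed in: Wheel in round_large and cone in round_small, each centred within 12 mm, roll in square within 16 mm of its centre; all three upright (within 0.12 rad), underside on the recess floor (6 to 10.5 mm above the insert's origin), at rest; each worn felt upright and within 20 mm of where it began (horizontal distance between wheel and round_large below 0.012 m and z of wheel in the frame of round_large between 0.006 and 0.0105 m and angle between each of wheel, cone, roll, worn_wheel, worn_cone, worn_roll's own z axis and vertical below 0.12 rad and linear speed of each of wheel, cone, roll below 0.02 m/s and horizontal distance between cone and round_small below 0.012 m and z of cone in the frame of round_small between 0.006 and 0.0105 m and horizontal distance between roll and square below 0.016 m and z of roll in the frame of square between 0.006 and 0.0105 m and distance of each of worn_wheel, worn_cone, worn_roll from where it was at the start of the episode below 0.02 m); the robot touches nothing.
It fails at once if a worn felt is moved by more than 30 mm (distance of any of worn_wheel, worn_cone, worn_roll from where it was at the start of the episode above 0.03 m).
It also fails if it takes over 80 s, if anything falls off the work surface, if the arm or the gripper's body presses on something with over 40 N, if the wrist force passes 120 N, or if a joint passes its speed limit or range.

## Working session

There is one attempt and no reset: what is moved stays moved. The work goes in short steps, Python scripts to look and compute and a tool call to move; the robot and the scene stay as the last step left them, time stands still between calls to the robot, and variables do not carry over. Pictures are saved under pics/ and viewed, and the job is handed in when it is done.

Besides the shell and the picture viewer there is one more tool, called after "Request:" as name(argument=value, ...), one argument or row to a line, values as JSON. arm_command: Moves the arm, as the interface text tells. Its arguments: {"type":"object","properties":{"steps":{"type":"array"},"grip_force":{"type":"number"}},"required":["steps"]}

```bash
ls; mkdir -p pics; python3 - <<'E'
from bench import state, vision
import cv2
s=state(); print(s['time'],s['position'],s['tcp_rot'],s['grip_width'],s['force'])
for n in ['scene','top','wrist']:
    f=vision.grab_frame(n); cv2.imwrite(f'pics/{n}0.png',cv2.cvtColor(f,cv2.COLOR_RGB2BGR)); print(n,vision.calibration(n))
E
```

```text
pics
0.0 [179.96984388 624.15090799 230.67641443] [-4.39626011e-01 -3.11044459e+00  1.89214083e-03] 1.0005573507162415 [-0.34916499 -0.56677791 -0.2721282 ]
scene {'vfov': 52.79169439172852, 'cx': 318.59252324389644, 'cy': 240.4644614578256, 'D': array([-0.01735446,  0.        ,  0.        ,  0.        ,  0.        ]), 'camera_from_world': array([[-2.64999871e-01,  9.64032741e-01,  2.03946736e-02,
         1.19101872e+02],
       [ 6.82442984e-01,  2.02453020e-01, -7.02342045e-01,
        -2.99730118e+02],
       [-6.81209690e-01, -1.72202350e-01, -7.11547405e-01,
         1.24154739e+03],
       [ 0.00000000e+00,  0.00000000e+00,  0.00000000e+00,
         1.00000000e+00]])}
top {'vfov': 44.51356754473378, 'cx': 323.5775896916362, 'cy': 230.0989486617029, 'D': array([-0.19226922,  0.        ,  0.        ,  0.        ,  0.        ]), 'camera_from_world': array([[ 1.84224669e-02, -9.99819409e-01, -4.66505522e-03,
         1.37585891e+01],
       [-9.84905583e-01, -1.73441008e-02, -1.72221298e-01,
         4.82390624e+02],
       [ 1.72109285e-01,  7.76738010e-03, -9.85047238e-01,
         1.28230417e+03],
       [ 0.00000000e+00,  0.00000000e+00,  0.00000000e+00,
         1.00000000e+00]])}
wrist {'vfov': 68.89897457088917, 'cx': 325.9705183817403, 'cy': 238.94335523548924, 'D': array([-0.05837296,  0.        ,  0.        ,  0.        ,  0.        ]), 'mount': array([[ 5.46865863e-04, -9.49763697e-01, -3.12967443e-01,
         8.01769997e+01],
       [ 9.99999791e-01,  4.11829424e-04,  4.97576077e-04,
         7.49181854e-01],
       [-3.43690492e-04, -3.12967650e-01,  9.49763724e-01,
        -1.43580739e+02],
       [ 0.00000000e+00,  0.00000000e+00,  0.00000000e+00,
         1.00000000e+00]])}
```

View pics/scene0.png

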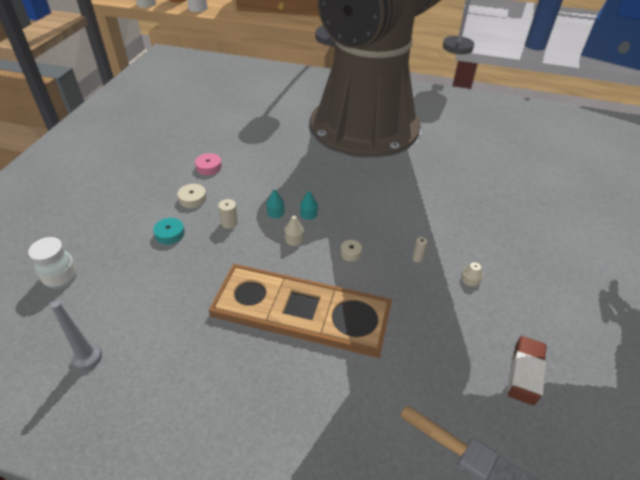

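View pics/top0.png

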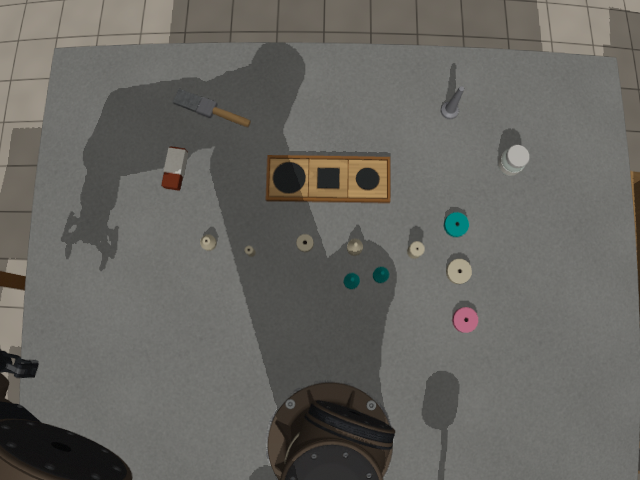

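View pics/wrist0.png

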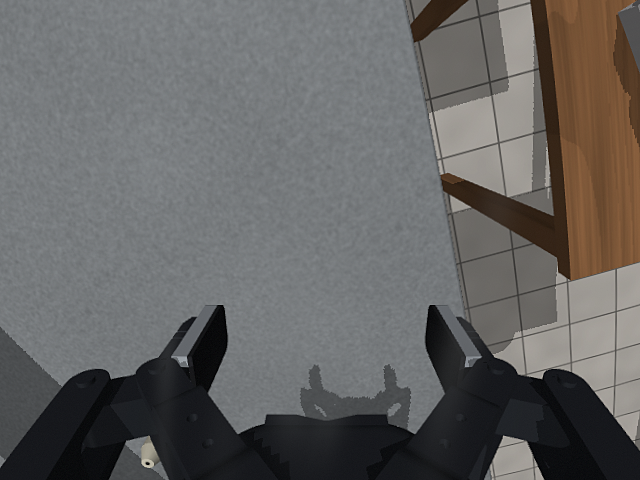

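The top view shows the good felts on the right: wheel (459,271), roll (417,249), cone (355,246). The worn ones are at (305,242), (249,250) and (208,242). The recesses are large (289,178), square (328,178) and small (367,179). Next I'll measure them.

```bash
cat > h.py <<'E'
import numpy as np, cv2
from scipy.spatial.transform import Rotation as R
from bench import state, vision, order, spotter
def K(c):
    f=240/np.tan(np.radians(c['vfov'])/2); return np.array([[f,0,c['cx']],[0,f,c['cy']],[0,0,1.]])
def camT(name,pose=None):
    c=vision.calibration(name)
    if name=='wrist':
        s=pose or state(); T=np.eye(4);T[:3,:3]=R.from_rotvec(s['tcp_rot']).as_matrix();T[:3,3]=s['position']
        return c,np.linalg.inv(T@c['mount'])
    return c,c['camera_from_world']
def proj(name,P,pose=None):
    c,T=camT(name,pose); r=cv2.Rodrigues(T[:3,:3])[0]
    return cv2.projectPoints(np.array(P,float).reshape(-1,1,3),r,T[:3,3],K(c),c['D'])[0].reshape(-1,2)
def toplane(name,px,z,pose=None):
    c,T=camT(name,pose); px=np.array(px,float).reshape(-1,1,2)
    n=cv2.undistortPoints(px,K(c),c['D']).reshape(-1,2); d=np.c_[n,np.ones(len(n))]@T[:3,:3]
    o=-T[:3,:3].T@T[:3,3]; return o+d*((z-o[2])/d[:,2])[:,None]
def save(name,fn):
    f=vision.grab_frame(name); cv2.imwrite('pics/'+fn,cv2.cvtColor(f,cv2.COLOR_RGB2BGR)); return f
E
python3 - <<'E'
from h import *
H=dict(wheel=0,cone=0,roll=0,worn_wheel=0,worn_cone=0,worn_roll=0,round_large=5,round_small=5,square=5,caddy=0)
for cam in ['top','scene']:
    vision.grab_frame(cam)
    for n,z in H.items():
        for d in spotter.landmark_of(cam,n)[:6]:
            if d['conf']>.3: print(cam,n,round(d['conf'],2),np.round(d['position']),np.round(toplane(cam,d['position'],z)[0]))
print(state()['time'])
E
```

```text
top wheel 0.85 [457. 272.] [ 395. -290.    0.]
top wheel 0.78 [465. 320.] [ 285. -306.    0.]
top wheel 0.56 [454. 224.] [ 508. -284.    0.]
top cone 0.64 [379. 275.] [ 387. -106.    0.]
top cone 0.61 [351. 282.] [369. -43.   0.]
top cone 0.5 [357. 248.] [450. -56.   0.]
top roll 0.46 [411. 253.] [ 440. -181.    0.]
top worn_wheel 0.47 [304. 243.] [459.  67.   0.]
top worn_cone 0.51 [209. 242.] [455. 291.   0.]
top worn_roll 0.52 [253. 251.] [438. 187.   0.]
top round_large 0.84 [288. 177.] [615. 109.   5.]
top round_small 0.64 [368. 182.] [605. -80.   5.]
top square 0.64 [324. 179.] [610.  25.   5.]
scene wheel 0.94 [192. 199.] [ 398. -291.    0.]
scene wheel 0.8 [168. 235.] [ 509. -291.    0.]
scene wheel 0.68 [210. 164.] [ 274. -306.    0.]
scene cone 0.93 [292. 240.] [453. -53.   0.]
scene cone 0.76 [305. 215.] [376. -50.   0.]
scene roll 0.66 [231. 222.] [ 438. -186.    0.]
scene worn_wheel 0.57 [348. 256.] [464.  61.   0.]
scene worn_cone 0.73 [471. 278.] [453. 291.   0.]
scene worn_roll 0.8 [417. 259.] [434. 188.   0.]
scene round_large 0.74 [351. 321.] [610.  99.   5.]
scene round_small 0.89 [249. 298.] [613. -80.   5.]
scene square 0.6 [305. 306.] [603.  19.   5.]
1.25
```

```bash
python3 - <<'E'
from h import *
for cam in ['top','scene']:
    f=save(cam,cam+'1.png').astype(int)
    r,g,b=f[...,0],f[...,1],f[...,2]
    exp={'wheel':(397,-290,29,20),'roll':(439,-184,17,50),'cone':(452,-55,18,26)}
    warm=((r-b)>12).astype(np.uint8)
    for n,(x,y,rad,h) in exp.items():
        # predicted silhouette bbox vs measured component
        c=proj(cam,[[x,y,h/2]])[0].astype(int); k,l,st,ce=cv2.connectedComponentsWithStats(warm)
        p=c; i=l[p[1],p[0]]
        if i==0:
            win=l[p[1]-4:p[1]+5,p[0]-4:p[0]+5]; i=win[win>0][0] if (win>0).any() else 0
        a=np.linspace(0,6.283,40)
        def sil(q):
            rings=[(rad,0),(rad,h)] + ([(4,58)] if n=='cone' else [])
            P=np.vstack([np.c_[q[0]+rr*np.cos(a),q[1]+rr*np.sin(a),0*a+z] for rr,z in rings])
            hu=cv2.convexHull(proj(cam,P).astype(np.float32)); m=cv2.moments(hu); 
            return np.array([m['m10']/m['m00'],m['m01']/m['m00']]),m['m00']
        m=(l==i).astype(np.uint8)
        cn=max(cv2.findContours(m,cv2.RETR_EXTERNAL,cv2.CHAIN_APPROX_NONE)[0],key=cv2.contourArea)
        hm=np.zeros_like(m); cv2.drawContours(hm,[cn],-1,1,-1)
        ys,xs=np.nonzero(hm); cm=np.array([xs.mean(),ys.mean()])
        from scipy.optimize import fsolve
        q=fsolve(lambda q:sil(q)[0]-cm,[x,y]); print(cam,n,np.round(cm,1),'area',len(xs),round(sil(q)[1]),'->',np.round(q,1))
    dark=((r+g+b)<110).astype(np.uint8)
    k,l,st,ce=cv2.connectedComponentsWithStats(dark)
    for n,(x,y) in {'round_large':(611,104),'square':(607,20),'round_small':(609,-78)}.items():
        c=proj(cam,[[x,y,14]])[0].astype(int); i=l[c[1],c[0]]
        print(cam,n,i,st[i],np.round(ce[i],1),np.round(toplane(cam,ce[i],16)[0],1))
E
python3 - <<'E'
import cv2
a=cv2.imread('pics/scene1.png')[140:380,130:510]; cv2.imwrite('pics/sc.png',cv2.resize(a,None,fx=2,fy=2))
E
```

```text
top wheel [458.7 271. ] area 523 535 -> [ 397.3 -290.7]
top roll [415.7 249.6] area 235 237 -> [ 443.3 -188.3]
top cone [354.5 246.6] area 210 217 -> [449.8 -49. ]
top round_large 2 [273 162  28  31 633] [286.6 178. ] [609.1 111.6  16. ]
top square 0 [     0      0    640    480 295805] [325.6 232.9] [480.2  18.   16. ]
top round_small 37 [367 177   2   3   4] [367.2 178.2] [611.8 -77.4  16. ]
scene wheel [191.2 194.9] area 561 598 -> [ 395.4 -292.7]
scene roll [227.5 212.6] area 433 486 -> [ 440.9 -189.8]
scene cone [293.5 231.5] area 415 432 -> [447.8 -50.9]
scene round_large 0 [     0      0    640    480 307103] [319.5 239.6] [452.5   2.3  16. ]
scene square 0 [     0      0    640    480 307103] [319.5 239.6] [452.5   2.3  16. ]
scene round_small 0 [     0      0    640    480 307103] [319.5 239.6] [452.5   2.3  16. ]
```

View pics/sc.png

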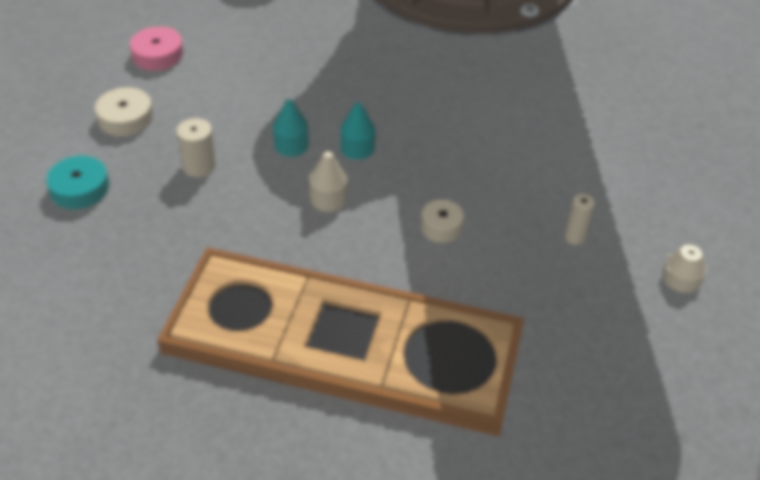

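The zoomed scene view confirms the layout: small, square and large recesses, left to right, with the cream wheel, roll and cone matching the good sizes. The recesses still need a better mask, so I'll use the holes in the wood.

```bash
python3 - <<'E'
from h import *
for cam in ['top','scene']:
    f=cv2.cvtColor(cv2.imread(f'pics/{cam}1.png'),cv2.COLOR_BGR2RGB).astype(int)
    warm=((f[...,0]-f[...,2])>12).astype(np.uint8)
    C,hi=cv2.findContours(warm,cv2.RETR_CCOMP,cv2.CHAIN_APPROX_NONE)
    for n,(x,y) in {'round_large':(611,106),'square':(607,16),'round_small':(609,-78)}.items():
        c=proj(cam,[[x,y,14]])[0]
        for q,h in zip(C,hi[0]):
            if h[3]>=0 and cv2.contourArea(q)>80 and cv2.pointPolygonTest(q,tuple(map(float,c)),False)>=0:
                m=cv2.moments(q); ce=[m['m10']/m['m00'],m['m01']/m['m00']]
                P=toplane(cam,q.reshape(-1,2),16); print(cam,n,np.round(ce,1),np.round(toplane(cam,ce,16)[0],1),np.round(np.ptp(P,axis=0)[:2]))
    # caddy outer via rim
    l=cv2.connectedComponentsWithStats(warm)[1]; c=proj(cam,[[608,60,19]])[0].astype(int); m=(l==l[c[1],c[0]])
    cn=max(cv2.findContours(m.astype(np.uint8),cv2.RETR_EXTERNAL,cv2.CHAIN_APPROX_NONE)[0],key=cv2.contourArea)
    P=toplane(cam,cn.reshape(-1,2),19)[:,:2].astype(np.float32); print(cam,'caddy',cv2.minAreaRect(P))
E
```

```text
top round_large [288.8 177.3] [610.8 106.5  16. ] [78. 78.]
top square [328.  177.6] [611.5  14.5  16. ] [52. 52.]
top round_small [367.1 178.3] [611.6 -77.   16. ] [54. 56.]
top caddy ((609.2794799804688, 15.008468627929688), (114.95014190673828, 292.2058410644531), 0.14572209119796753)
scene round_large [354.6 318.2] [611.7 105.7  16. ] [73. 75.]
scene square [301.2 305.4] [611.2  13.8  16. ] [47. 50.]
scene round_small [249.7 293.1] [611.  -78.3  16. ] [50. 52.]
scene caddy ((615.697265625, 13.177780151367188), (123.21707153320312, 292.10784912109375), 0.2127557396888733)
```

```bash
cat >> h.py <<'E'
def delta(pos,rv=(0,-np.pi,0)):
    s=state(); A=R.from_rotvec(s['tcp_rot'])
    t=(A.inv()*R.from_rotvec(rv)).as_rotvec(); d=A.inv().apply(np.array(pos)-s['position'])
    print(np.round(s['time'],2),np.round(s['position'],1),'turn',np.round(t,3),'shift',np.round(d,1),'rows',round(np.linalg.norm(d)/41.7,1),'w',round(s['grip_width'],3),'F',np.round(s['force'],1))
E
python3 - <<'E'
from h import *
delta((480,250,180)); delta((449,-50,110))
E
```

```text
1.35 [180.1 624.5 231.3] turn [ 0.     0.    -0.281] shift [-391.9 -276.8   51.3] rows 11.6 w 1.0 F [-0.2 -0.4  0.3]
1.35 [180.1 624.5 231.3] turn [ 0.     0.    -0.281] shift [-445.3 -573.6  121.3] rows 17.7 w 1.0 F [-0.2 -0.4  0.3]
```

Request:
arm_command(
  steps=[
    [[0, 0, -0.281, -392, -277, 51, 1], [0, 0, -0.281, -392, -277, 51, 1], [0, 0, -0.281, -392, -277, 51, 1], [0, 0, -0.281, -392, -277, 51, 1], [0, 0, -0.281, -392, -277, 51, 1], [0, 0, -0.281, -392, -277, 51, 1], [0, 0, -0.281, -392, -277, 51, 1], [0, 0, -0.281, -392, -277, 51, 1], [0, 0, -0.281, -392, -277, 51, 1], [0, 0, -0.281, -392, -277, 51, 1], [0, 0, -0.281, -392, -277, 51, 1], [0, 0, -0.281, -445, -574, 121, 1], [0, 0, -0.281, -445, -574, 121, 1], [0, 0, -0.281, -445, -574, 121, 1], [0, 0, -0.281, -445, -574, 121, 1], [0, 0, -0.281, -445, -574, 121, 1], [0, 0, -0.281, -445, -574, 121, 1], [0, 0, -0.281, -445, -574, 121, 1], [0, 0, -0.281, -445, -574, 121, 1], [0, 0, -0.281, -445, -574, 121, 1]],
  ],
)

```text
time: 3.02
position: [448.0, -55.5, 109.3]
tcp_rot: [-0.006, -3.141, 0.001]
force: [-0.1, 1.0, -0.5]
grip_width: 1.002
```

```bash
python3 - <<'E'
from h import *
delta((449,-50,110)); print(np.round(state()['joint_positions'],2)); save('wrist','w1.png'); save('scene','s1.png')
E
```

```text
3.02 [448.  -55.5 109.3] turn [-0.001 -0.001 -0.004] shift [-0.9  5.5 -0.7] rows 0.1 w 1.002 F [-0.1  1.  -0.5]
[-0.19  0.4   2.16 -0.    0.59 -1.76]
```

View pics/w1.png

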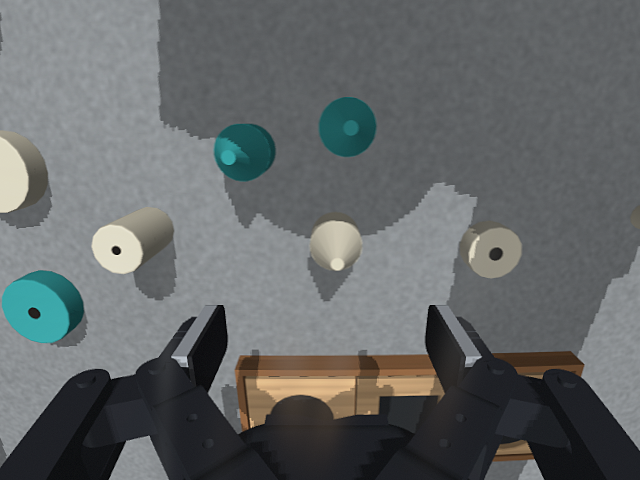

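View pics/s1.png

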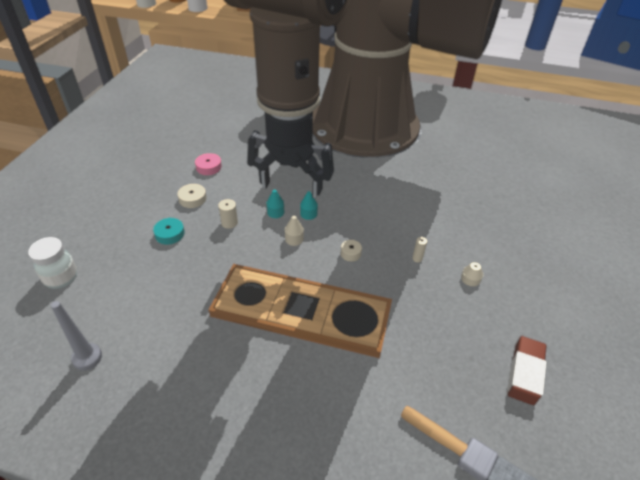

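```bash
python3 - <<'E'
from h import *
p=state(); f=save('wrist','w2.png'); print(p['position'],p['qd'])
print(toplane('wrist',[[337,264]],58,p),toplane('wrist',[[118,250]],50,p),toplane('wrist',[[495,253]],20,p))
d=spotter.landmark_of('wrist','cone'); print([(round(x['conf'],2),np.round(x['position']),np.round(toplane('wrist',x['position'],0,p)[0],1)) for x in d])
A=R.from_rotvec(p['tcp_rot'])
for z in (0,-13,-25,-40): 
    print(z,np.round(proj('wrist',A.apply([[11,-42.5,z],[-11,-42.5,z]])+p['position'],p)).tolist())
E
```

```text
[448.42150413 -51.74856491 110.09137296] [ 0.05548357 -0.0127205  -0.0020777   0.00335158  0.0074466   0.01686407]
[[448.86071589 -44.3201738   58.        ]] [[ 442.526323   -182.60586007   50.        ]] [[456.50751074  71.26791132  20.        ]]
[(0.86, array([342., 126.]), array([369.3, -39.4,   0. ])), (0.84, array([245., 151.]), array([ 385.9, -108.3,    0. ])), (0.65, array([327., 234.]), array([447.7, -49.9,   0. ]))]
0 [[231.0, 284.0], [235.0, 326.0]]
-13 [[223.0, 298.0], [228.0, 342.0]]
-25 [[214.0, 312.0], [220.0, 360.0]]
-40 [[201.0, 334.0], [209.0, 385.0]]
```

View pics/w2.png

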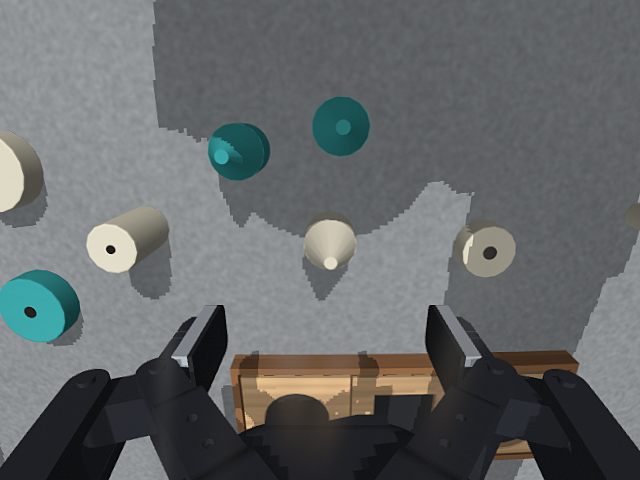

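The wrist view shows the cone tip at (330,263), and its base comes out at (448,-50), agreeing with the fixed cameras. I'll descend on it.

Request:
arm_command(
  steps=[
    [[0, 0, -0.004, -0.6, 1.7, 30, 1], [0, 0, -0.004, -0.6, 1.7, 60, 1], [0, 0, -0.004, -0.6, 1.7, 85, 1], [0, 0, -0.004, -0.6, 1.7, 100, 1], [0, 0, -0.004, -0.6, 1.7, 106, 1], [0, 0, -0.004, -0.6, 1.7, 106, 1], [0, 0, -0.004, -0.6, 1.7, 106, -1], [0, 0, -0.004, -0.6, 1.7, 106, -1], [0, 0, -0.004, -0.6, 1.7, 106, -1], [0, 0, -0.004, -0.6, 1.7, 106, -1], [0, 0, -0.004, -0.6, 1.7, 106, -1], [0, 0, -0.004, -0.6, 1.7, 106, -1], [0, 0, -0.004, -0.6, 1.7, 106, -1], [0, 0, -0.004, -0.6, 1.7, 106, -1], [0, 0, -0.004, -0.6, 1.7, 106, -1]],
  ],
  grip_force=40,
)

```text
time: 4.47
position: [450.0, -48.3, 5.5]
tcp_rot: [-0.006, 3.14, -0.0]
force: [-2.4, 3.3, 16.0]
grip_width: 0.407
```

```bash
python3 - <<'E'
from h import *
delta((449,-50,90)); delta((611,-78,90)); save('wrist','w3.png');save('scene','s3.png')
E
```

```text
4.47 [450.  -48.3   5.5] turn [-0.     0.002  0.004] shift [  0.9  -1.7 -84.5] rows 2.0 w 0.407 F [-2.4  3.3 16. ]
4.47 [450.  -48.3   5.5] turn [-0.     0.002  0.004] shift [-161.   -30.3  -84.2] rows 4.4 w 0.407 F [-2.4  3.3 16. ]
```

View pics/w3.png

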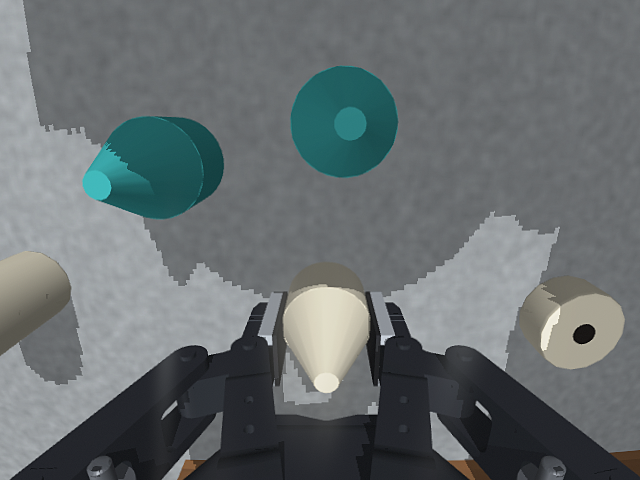

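Request:
arm_command(
  steps=[
    [[0, 0, 0.004, 0, 0, -10, -1], [0, 0, 0.004, 0, 0, -30, -1], [0, 0, 0.004, 0, 0, -60, -1], [0, 0, 0.004, 0, 0, -85, -1], [0, 0, 0.004, 0, 0, -85, -1], [0, 0, 0.004, 0, 0, -85, -1]],
  ],
)

```text
time: 5.07
position: [451.0, -48.6, 92.1]
tcp_rot: [0.001, 3.136, -0.001]
force: [-0.4, 0.0, 0.3]
grip_width: 0.406
```

```bash
python3 - <<'E'
from h import *
p=state();delta((611,-78,90)); save('wrist','w4.png');f=save('scene','s4.png')
g=cv2.imread('pics/s4.png')
c=proj('scene',[p['position']])[0].astype(int);print(c)
g=g[c[1]-70:c[1]+50,c[0]-80:c[0]+80];cv2.imwrite('pics/s4c.png',cv2.resize(g,None,fx=5,fy=5,interpolation=2))
E
```

```text
5.07 [451.  -48.6  92.1] turn [-0.001  0.006 -0.   ] shift [-160.   -29.3    3. ] rows 3.9 w 0.406 F [-0.4  0.   0.3]
[293 203]
```

View pics/s4c.png

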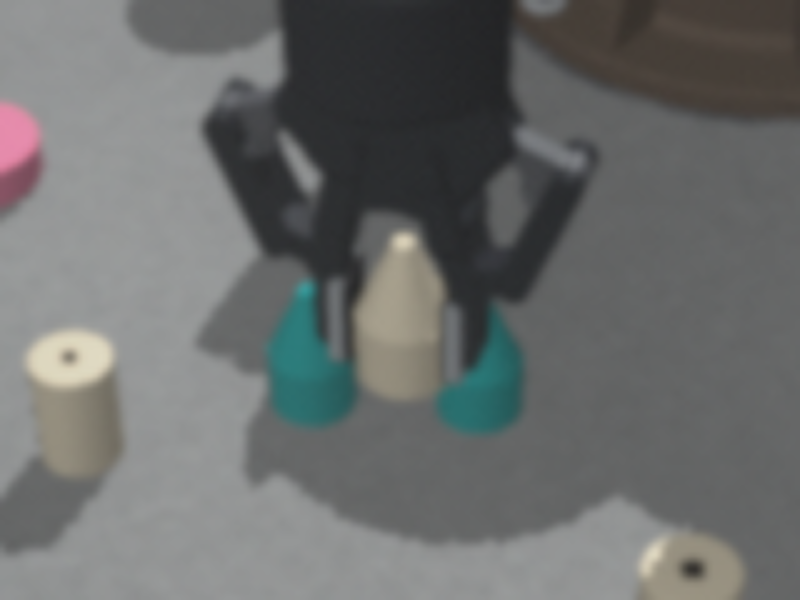

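View pics/w4.png

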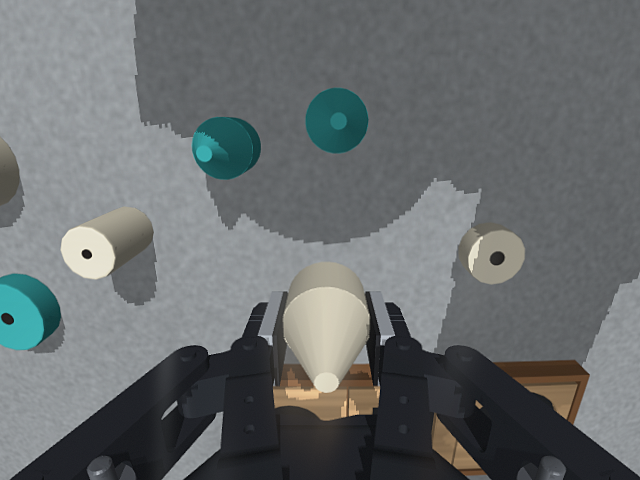

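The cone is held upright, with the fingertips about 6-8 mm above its base. Carrying it to the small recess now.

Request:
arm_command(
  steps=[
    [[0, 0, 0, -40, -7, 3, -1], [0, 0, 0, -80, -15, 3, -1], [0, 0, 0, -120, -22, 3, -1], [0, 0, 0, -150, -28, 3, -1], [0, 0.006, 0, -161, -29, 3, -1], [0, 0.006, 0, -161, -29, 20, -1], [0, 0.006, 0, -161, -29, 45, -1], [0, 0.006, 0, -161, -29, 50, -1], [0, 0.006, 0, -161, -29, 50, -1], [0, 0.006, 0, -161, -29, 50, -1]],
  ],
)

```text
time: 6.0
position: [610.1, -77.3, 40.3]
tcp_rot: [-0.001, -3.136, -0.0]
force: [0.4, -0.1, 0.9]
grip_width: 0.404
```

```bash
python3 - <<'E'
from h import *
delta((612,-78,19)); save('wrist','w5.png')
E
```

```text
6.0 [610.1 -77.3  40.3] turn [ 0.    -0.006 -0.   ] shift [-2.  -0.7 21.2] rows 0.5 w 0.404 F [ 0.4 -0.1  0.9]
```

View pics/w5.png

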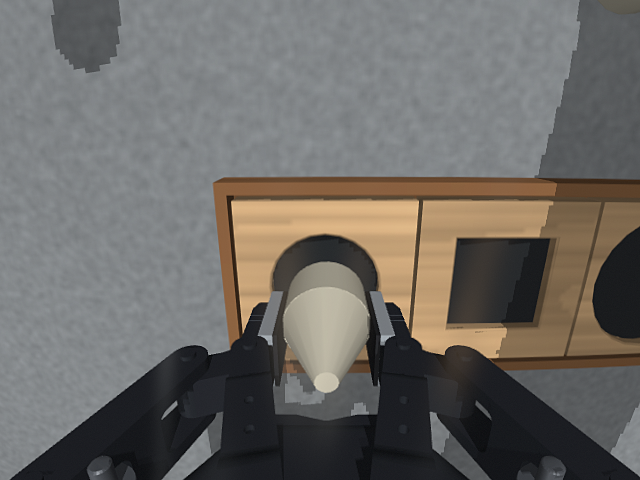

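The cone sits over the recess, centred at column 326. Lowering and releasing.

Request:
arm_command(
  steps=[
    [[0, 0, 0, -1.5, -0.7, 8, -1], [0, 0, 0, -1.5, -0.7, 15, -1], [0, 0, 0, -1.5, -0.7, 19, -1], [0, 0, 0, -1.5, -0.7, 21, -1], [0, 0, 0, -1.5, -0.7, 21, -1], [0, 0, 0, -1.5, -0.7, 21, -1]],
  ],
)

```text
time: 6.55
position: [612.1, -78.1, 20.0]
tcp_rot: [-0.001, -3.137, 0.0]
force: [0.5, 0.4, -0.2]
grip_width: 0.406
```

```bash
python3 - <<'E'
from h import *
delta((612,-78,19))
E
```

```text
6.55 [612.1 -78.1  20. ] turn [-0.    -0.004 -0.   ] shift [0.1 0.1 1. ] rows 0.0 w 0.406 F [ 0.5  0.4 -0.2]
```

Request:
arm_command(
  steps=[
    [[0, 0, 0, 0, 0, 1.5, -1], [0, 0, 0, 0, 0, 1.5, -1], [0, 0, 0, 0, 0, 1.5, 0.5], [0, 0, 0, 0, 0, 1.5, 0.5], [0, 0, 0, 0, 0, 1.5, 0.5], [0, 0, 0, 0, 0, 1.5, 0.5], [0, 0, 0, 0, 0, 1.5, 0.5], [0, 0, 0, 0, 0, -20, 0.5], [0, 0, 0, 0, 0, -60, 1], [0, 0, 0, 0, 0, -100, 1], [0, 0, 0, 0, 0, -100, 1], [0, 0, 0, 0, 0, -100, 1]],
  ],
)

```text
time: 7.55
position: [614.1, -78.4, 122.6]
tcp_rot: [0.001, 3.141, -0.001]
force: [-0.6, 0.3, -0.3]
grip_width: 0.997
```

```bash
python3 - <<'E'
from h import *
delta((442,-189,110)); save('wrist','w6.png');
E
```

```text
7.55 [614.1 -78.4 122.6] turn [-0.001  0.    -0.   ] shift [ 172.1 -110.7   12.6] rows 4.9 w 0.997 F [-0.6  0.3 -0.3]
```

View pics/w6.png

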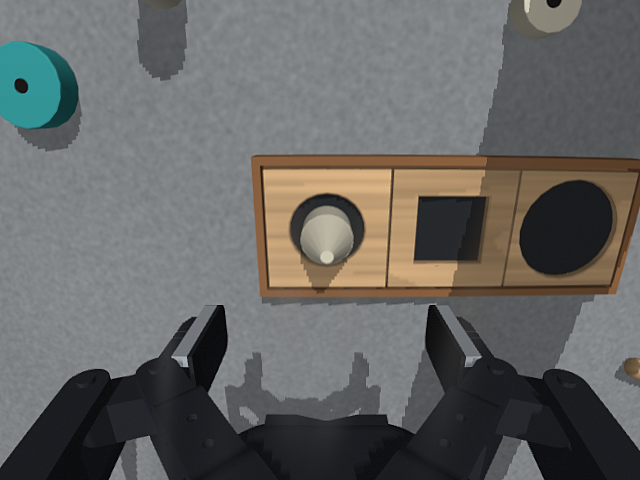

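The cone stands upright in the small recess, tip at (327,257). Next is the roll.

Request:
arm_command(
  steps=[
    [[0, 0, 0, 35, -22, 12, 1], [0, 0, 0, 70, -45, 12, 1], [0, 0, 0, 105, -68, 12, 1], [0, 0, 0, 140, -90, 12, 1], [0, 0, 0, 165, -106, 12, 1], [0, 0, 0, 172, -111, 12, 1], [0, 0, 0, 172, -111, 12, 1], [0, 0, 0, 172, -111, 12, 1]],
  ],
)

```text
time: 8.27
position: [440.8, -189.2, 108.8]
tcp_rot: [-0.003, -3.138, -0.0]
force: [0.1, -0.1, 1.5]
grip_width: 0.996
```

```bash
python3 - <<'E'
from h import *
delta((442,-189,12)); p=state(); save('wrist','w7.png')
for n,z in (('roll',0),('wheel',0)):
  d=spotter.landmark_of('wrist',n); print(n,[(round(x['conf'],2),np.round(x['position']),np.round(toplane('wrist',x['position'],0,p)[0],1)) for x in d])
# outline check
a=np.linspace(0,6.28,60); g=cv2.imread('pics/w7.png')
for X,Y,r,h in ((442,-189,17,50),(396.5,-291.5,29,20)):
  for z in (0,h):
    for q in proj('wrist',np.c_[X+r*np.cos(a),Y+r*np.sin(a),0*a+z],p): cv2.circle(g,tuple(int(v) for v in q),1,(0,0,255),-1)
cv2.imwrite('pics/w7o.png',g)
E
```

```text
8.27 [ 440.8 -189.2  108.8] turn [ 0.    -0.003 -0.002] shift [-1.5  0.2 96.8] rows 2.3 w 0.996 F [ 0.1 -0.1  1.5]
roll [(0.76, array([327., 236.]), array([ 441.7, -187.5,    0. ]))]
wheel [(0.63, array([148.,   7.]), array([ 285.4, -303.3,    0. ])), (0.6, array([185., 176.]), array([ 395.8, -290.7,    0. ])), (0.56, array([208., 312.]), array([ 507.1, -285.4,    0. ]))]
```

View pics/w7o.png

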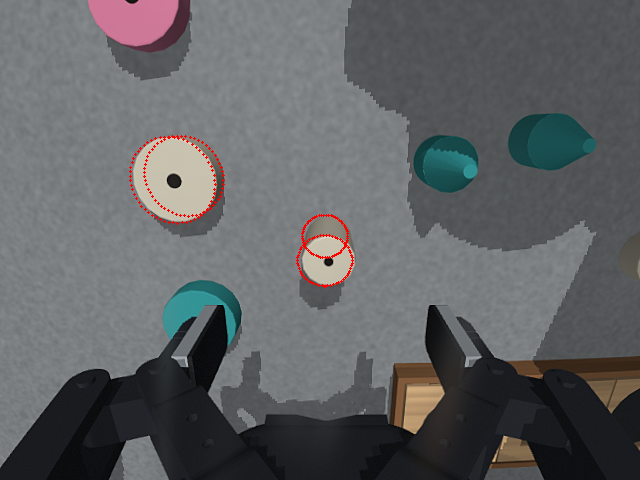

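The projected outlines fit the roll at (327,260) and the wheel at (175,180). Grasping the roll.

Request:
arm_command(
  steps=[
    [[0, 0, 0, -1.4, 1, 30, 1], [0, 0, 0, -1.4, 1, 60, 1], [0, 0, 0, -1.4, 1, 82, 1], [0, 0, 0, -1.4, 1, 94, 1], [0, 0, 0, -1.4, 1, 97, 1], [0, 0, 0, -1.4, 1, 97, 1], [0, 0, 0, -1.4, 1, 97, -1], [0, 0, 0, -1.4, 1, 97, -1], [0, 0, 0, -1.4, 1, 97, -1], [0, 0, 0, -1.4, 1, 97, -1], [0, 0, 0, -1.4, 1, 97, -1], [0, 0, 0, -1.4, 1, 97, -1], [0, 0, 0, -1.4, 1, 97, -1], [0, 0, 0, -1.4, 1, 97, -1], [0, 0, 0, -1.4, 1, 97, -1]],
  ],
)

```text
time: 9.67
position: [443.5, -187.9, 12.8]
tcp_rot: [0.001, -3.14, 0.002]
force: [0.2, 0.3, 12.0]
grip_width: 0.388
```

```bash
python3 - <<'E'
from h import *
delta((442,-188,100)); delta((611,14,100)); save('wrist','w8.png')
E
```

```text
9.67 [ 443.5 -187.9   12.8] turn [-0.001 -0.001  0.   ] shift [  1.6  -0.2 -87.2] rows 2.1 w 0.388 F [ 0.2  0.3 12. ]
9.67 [ 443.5 -187.9   12.8] turn [-0.001 -0.001  0.   ] shift [-167.5  201.7  -87.6] rows 6.6 w 0.388 F [ 0.2  0.3 12. ]
```

View pics/w8.png

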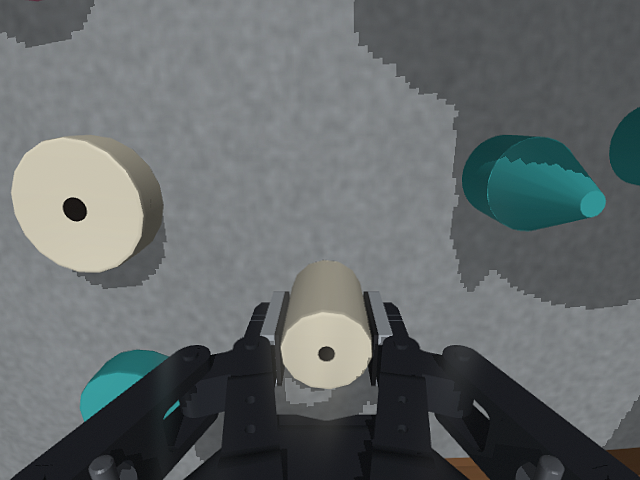

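The roll is gripped between the pads, hole at (326,353). Lifting and carrying it to the square recess.

Request:
arm_command(
  steps=[
    [[0, 0, 0, 0, 0, -15, -1], [0, 0, 0, 0, 0, -50, -1], [0, 0, 0, 0, 0, -87, -1], [0, 0, 0, -20, 24, -88, -1], [0, 0, 0, -45, 54, -88, -1], [0, 0, 0, -70, 84, -88, -1], [0, 0, 0, -95, 114, -88, -1], [0, 0, 0, -120, 144, -88, -1], [0, 0, 0, -145, 174, -88, -1], [0, 0, 0, -160, 193, -88, -1], [0, 0, 0, -167, 202, -88, -1], [0, 0, 0, -167, 202, -70, -1], [0, 0, 0, -167, 202, -45, -1], [0, 0, 0, -167, 202, -35, -1], [0, 0, 0, -167, 202, -35, -1], [0, 0, 0, -167, 202, -35, -1]],
  ],
)

```text
time: 11.05
position: [609.9, 13.7, 47.5]
tcp_rot: [-0.0, -3.139, 0.001]
force: [0.1, 0.0, -0.7]
grip_width: 0.39
```

```bash
python3 - <<'E'
from h import *
delta((612,14,26)); save('wrist','w9.png')
E
```

```text
11.05 [609.9  13.7  47.5] turn [-0.001 -0.003 -0.   ] shift [-2.2  0.3 21.5] rows 0.5 w 0.39 F [ 0.1  0.  -0.7]
```

View pics/w9.png

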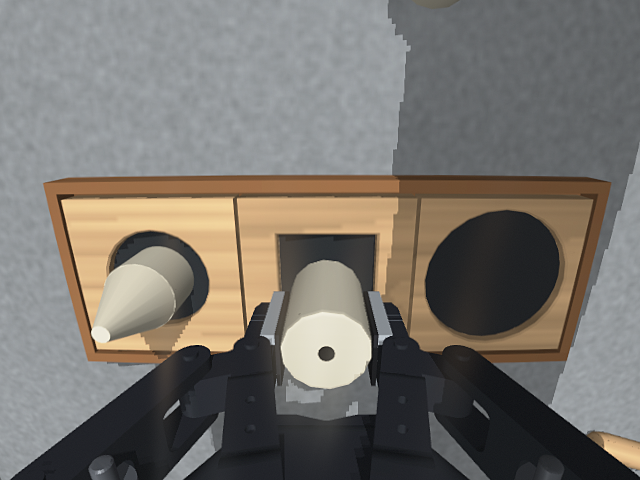

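Held over the square recess, centred. Lowering, with only a partial opening so the fingers clear the cone.

Request:
arm_command(
  steps=[
    [[0, 0, 0, -1.5, 0.3, 8, -1], [0, 0, 0, -1.5, 0.3, 15, -1], [0, 0, 0, -1.5, 0.3, 19, -1], [0, 0, 0, -1.5, 0.3, 21, -1], [0, 0, 0, -1.5, 0.3, 22, -1], [0, 0, 0, -1.5, 0.3, 22, -1], [0, 0, 0, -1.5, 0.3, 22, -1]],
  ],
)

```text
time: 11.68
position: [612.1, 14.0, 26.2]
tcp_rot: [-0.0, -3.141, 0.002]
force: [-0.1, 0.2, -1.7]
grip_width: 0.383
```

```bash
python3 - <<'E'
from h import *
delta((612,14,26)); 
E
```

```text
11.68 [612.1  14.   26.2] turn [-0.001 -0.001 -0.   ] shift [ 0.1 -0.   0.2] rows 0.0 w 0.383 F [-0.1  0.2 -1.7]
```

Request:
arm_command(
  steps=[
    [[0, 0, 0, 0, 0, 0.5, 0.1], [0, 0, 0, 0, 0, 0.5, 0.1], [0, 0, 0, 0, 0, 0.5, 0.1], [0, 0, 0, 0, 0, 0.5, 0.1], [0, 0, 0, 0, 0, -15, 0.1], [0, 0, 0, 0, 0, -50, 0.1], [0, 0, 0, 0, 0, -90, 0.1], [0, 0, 0, 0, 0, -100, 1], [0, 0, 0, 0, 0, -100, 1], [0, 0, 0, 0, 0, -100, 1]],
  ],
)

```text
time: 12.52
position: [612.7, 14.1, 127.0]
tcp_rot: [0.0, 3.141, -0.002]
force: [0.2, 0.2, -0.4]
grip_width: 0.948
```

```bash
python3 - <<'E'
from h import *
delta((397,-290.5,110)); save('wrist','w10.png')
E
```

```text
12.52 [612.7  14.1 127. ] turn [-0.001  0.001 -0.   ] shift [ 215.6 -304.6   17.1] rows 9.0 w 0.948 F [ 0.2  0.2 -0.4]
```

View pics/w10.png

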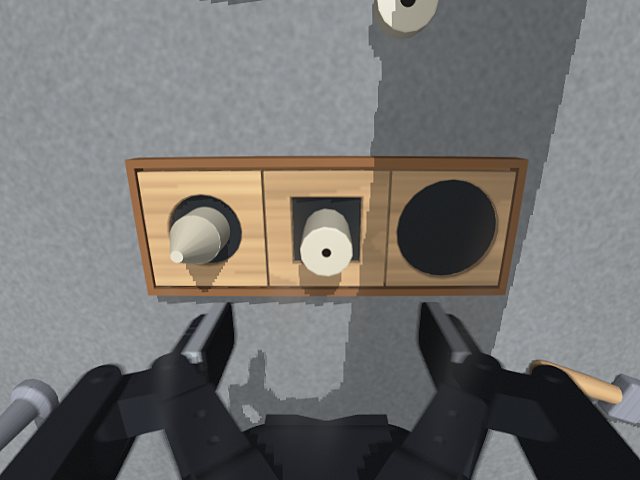

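The roll stands upright in the square recess at (327,240). Next is the wheel.

Request:
arm_command(
  steps=[
    [[0, 0, 0, 22, -31, 0, 1], [0, 0, 0, 45, -62, 5, 1], [0, 0, 0, 68, -94, 10, 1], [0, 0, 0, 90, -126, 15, 1], [0, 0, 0, 113, -158, 17, 1], [0, 0, 0, 135, -190, 17, 1], [0, 0, 0, 158, -222, 17, 1], [0, 0, 0, 180, -254, 17, 1], [0, 0, 0, 200, -284, 17, 1], [0, 0, 0, 215, -304, 17, 1], [0, 0, 0, 215, -304, 17, 1], [0, 0, 0, 215, -304, 17, 1], [0, 0, 0, 215, -304, 17, 1]],
  ],
)

```text
time: 13.65
position: [396.4, -289.3, 108.6]
tcp_rot: [-0.001, -3.139, -0.0]
force: [-0.5, 0.2, -1.0]
grip_width: 1.002
```

```bash
python3 - <<'E'
from h import *
delta((397,-290.5,3)); p=state(); save('wrist','w11.png'); print(np.round(p['joint_positions'],2))
a=np.linspace(0,6.28,60); g=cv2.imread('pics/w11.png')
for X,Y,r,h in ((397,-290.5,29,20),):
  for z in (0,h):
    for q in proj('wrist',np.c_[X+r*np.cos(a),Y+r*np.sin(a),0*a+z],p): cv2.circle(g,tuple(int(v) for v in q),1,(0,0,255),-1)
cv2.imwrite('pics/w11o.png',g)
E
```

```text
13.65 [ 396.4 -289.3  108.6] turn [ 0.    -0.002 -0.001] shift [ -0.8  -1.2 105.6] rows 2.5 w 1.002 F [-0.5  0.2 -1. ]
[-0.69  0.44  2.07 -0.    0.64 -2.26]
```

View pics/w11o.png

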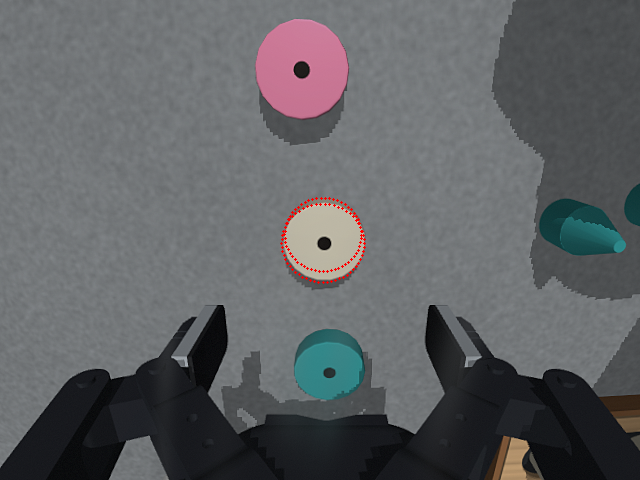

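The outline fits the wheel at (323,240). Descending.

Request:
arm_command(
  steps=[
    [[0, 0, 0, -0.6, -1.2, 30, 1], [0, 0, 0, -0.6, -1.2, 60, 1], [0, 0, 0, -0.6, -1.2, 88, 1], [0, 0, 0, -0.6, -1.2, 102, 1], [0, 0, 0, -0.6, -1.2, 106.5, 1], [0, 0, 0, -0.6, -1.2, 106.5, 1], [0, 0, 0, -0.6, -1.2, 106.5, -1], [0, 0, 0, -0.6, -1.2, 106.5, -1], [0, 0, 0, -0.6, -1.2, 106.5, -1], [0, 0, 0, -0.6, -1.2, 106.5, -1], [0, 0, 0, -0.6, -1.2, 106.5, -1], [0, 0, 0, -0.6, -1.2, 106.5, -1], [0, 0, 0, -0.6, -1.2, 106.5, -1]],
  ],
)

```text
time: 14.78
position: [398.0, -290.5, 3.7]
tcp_rot: [0.0, -3.141, 0.002]
force: [0.9, 5.4, 10.1]
grip_width: 0.658
```

```bash
python3 - <<'E'
from h import *
delta((397,-290.5,90)); save('wrist','w12.png')
E
```

```text
14.78 [ 398.  -290.5    3.7] turn [-0.001 -0.     0.   ] shift [  1.   -0.1 -86.3] rows 2.1 w 0.658 F [ 0.9  5.4 10.1]
```

View pics/w12.png

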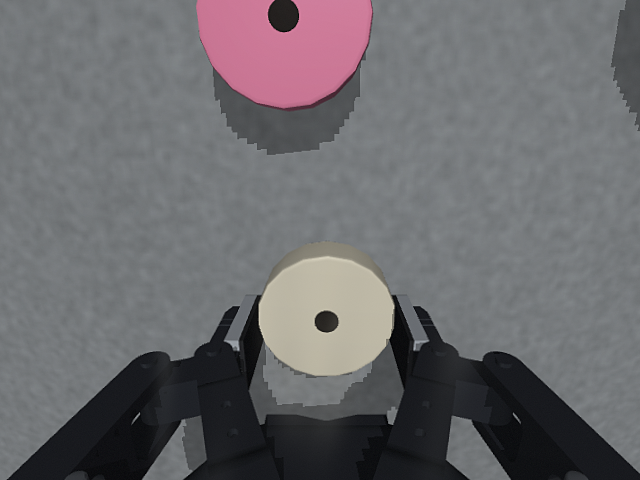

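Request:
arm_command(
  steps=[
    [[0, 0, 0, 0, 0, -10, -1], [0, 0, 0, 0, 0, -30, -1], [0, 0, 0, 0, 0, -65, -1], [0, 0, 0, 0, 0, -100, -1], [0, 0, 0, 0, 0, -116, -1], [0, 0, 0, 0, 0, -116, -1], [0, 0, 0, 0, 0, -116, -1]],
  ],
)

```text
time: 15.42
position: [398.8, -291.0, 121.8]
tcp_rot: [-0.0, 3.139, -0.006]
force: [0.1, 0.2, -0.8]
grip_width: 0.663
```

```bash
python3 - <<'E'
from h import *
delta((612,106,120)); save('wrist','w13.png')
E
```

```text
15.42 [ 398.8 -291.   121.8] turn [-0.004  0.003  0.   ] shift [-213.3  397.     0.9] rows 10.8 w 0.663 F [ 0.1  0.2 -0.8]
```

View pics/w13.png

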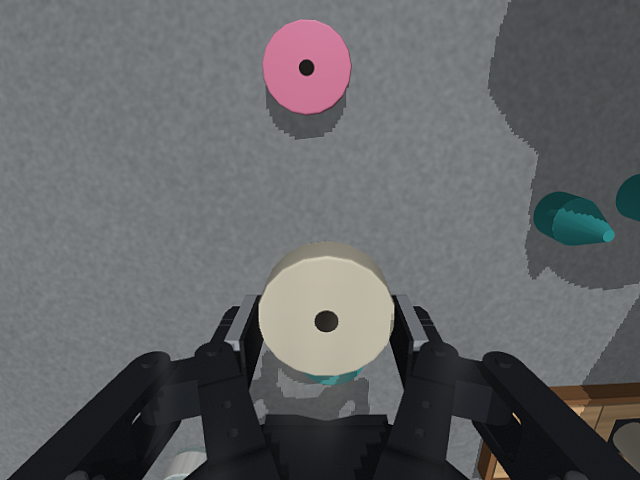

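The wheel is held level, hole at (326,321), unchanged from before the lift. Carrying it.

Request:
arm_command(
  steps=[
    [[0, 0, 0, -18, 34, 0, -1], [0, 0, 0, -36, 68, 0, -1], [0, 0, 0, -54, 102, 0, -1], [0, 0, 0, -72, 136, 0, -1], [0, 0, 0, -90, 170, 0, -1], [0, 0, 0, -108, 204, 0, -1], [0, 0, 0, -126, 238, 0, -1], [0, 0, 0, -144, 272, 0, -1], [0, 0, 0, -162, 306, 0, -1], [0, 0, 0, -180, 340, 0, -1], [0, 0, 0, -198, 372, 0, -1], [0, 0, 0, -210, 392, 0, -1], [0, 0, 0, -213, 397, 0, -1], [-0.003, 0.003, 0, -213, 397, 20, -1], [-0.003, 0.003, 0, -213, 397, 50, -1], [-0.003, 0.003, 0, -213, 397, 75, -1], [-0.003, 0.003, 0, -213, 397, 80, -1], [-0.003, 0.003, 0, -213, 397, 80, -1], [-0.003, 0.003, 0, -213, 397, 80, -1]],
  ],
)

```text
time: 17.05
position: [611.0, 106.0, 40.1]
tcp_rot: [-0.0, -3.139, -0.001]
force: [-0.3, 0.3, -0.1]
grip_width: 0.661
```

```bash
python3 - <<'E'
from h import *
delta((612,106,17)); save('wrist','w14.png')
E
```

```text
17.05 [611.  106.   40.1] turn [ 0.    -0.003 -0.   ] shift [-1.1 -0.  23.1] rows 0.6 w 0.661 F [-0.3  0.3 -0.1]
```

View pics/w14.png

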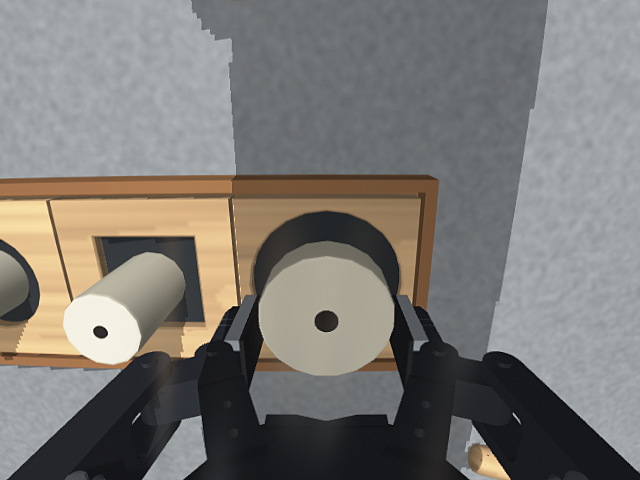

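Request:
arm_command(
  steps=[
    [[0, 0, 0, -0.8, 0, 8, -1], [0, 0, 0, -0.8, 0, 15, -1], [0, 0, 0, -0.8, 0, 20, -1], [0, 0, 0, -0.8, 0, 22, -1], [0, 0, 0, -0.8, 0, 23, -1], [0, 0, 0, -0.8, 0, 23, -1], [0, 0, 0, -0.8, 0, 23, -1]],
  ],
)

```text
time: 17.68
position: [612.5, 106.2, 17.9]
tcp_rot: [-0.0, -3.14, -0.001]
force: [-0.6, -0.9, -0.0]
grip_width: 0.661
```

```bash
python3 - <<'E'
from h import *
delta((612,106,17)); save('wrist','w15.png')
E
```

```text
17.68 [612.5 106.2  17.9] turn [ 0.001 -0.001 -0.   ] shift [ 0.5 -0.2  0.9] rows 0.0 w 0.661 F [-0.6 -0.9 -0. ]
```

View pics/w15.png

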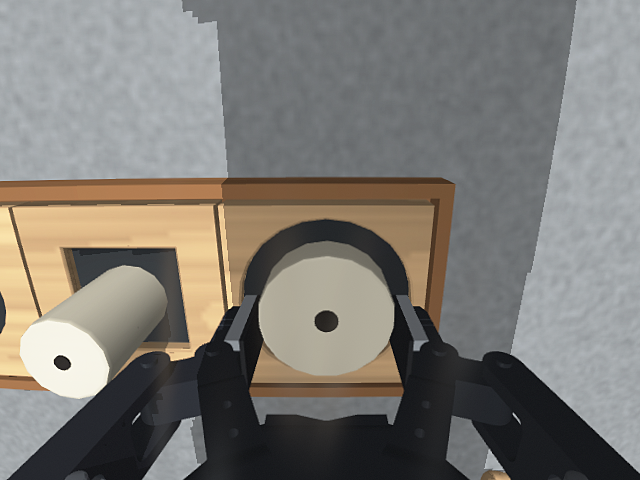

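Request:
arm_command(
  steps=[
    [[0, 0, 0, 0.3, 0, 1.3, -1], [0, 0, 0, 0.3, 0, 1.3, -1], [0, 0, 0, 0.3, 0, 1.3, 0.55], [0, 0, 0, 0.3, 0, 1.3, 0.55], [0, 0, 0, 0.3, 0, 1.3, 0.55], [0, 0, 0, 0.3, 0, 1.3, 0.55], [0, 0, 0, 0.3, 0, -15, 0.55], [0, 0, 0, 0.3, 0, -50, 0.55], [0, 0, 0, 0.3, 0, -90, 0.55], [0, 0, 0, 0.3, 0, -130, 0.55], [0, 0, 0, 0.3, 0, -150, 0.55], [0, 0, 0, 0.3, 0, -150, 0.55], [0, 0, 0, 0.3, 0, -150, 0.55]],
  ],
)

```text
time: 18.82
position: [613.2, 106.2, 169.5]
tcp_rot: [0.0, 3.14, 0.002]
force: [0.6, 0.1, -0.1]
grip_width: 0.77
```

```bash
python3 - <<'E'
from h import *
delta((612,106,170)); p=state(); save('wrist','w16.png'); save('scene','s16.png')
a=np.linspace(0,6.28,60)
for nm,fn in (('wrist','w16'),('scene','s16')):
  g=cv2.imread(f'pics/{fn}.png')
  for X,Y,r,h in ((611,106,29,20),(611,14,17,50),(611,-78,18,26)):
    for z in (13,13+h):
      for q in proj(nm,np.c_[X+r*np.cos(a),Y+r*np.sin(a),0*a+z],p if nm=='wrist' else None): 
        if 0<q[0]<640 and 0<q[1]<480: g[int(q[1]),int(q[0])]=(0,0,255)
  if nm=='scene': g=cv2.resize(g[180:380,170:490],None,fx=2.5,fy=2.5)
  cv2.imwrite(f'pics/{fn}o.png',g)
E
```

```text
18.82 [613.2 106.2 169.5] turn [ 0.001  0.002 -0.   ] shift [ 1.2 -0.2 -0.5] rows 0.0 w 0.77 F [ 0.6  0.1 -0.1]
```

View pics/w16o.png

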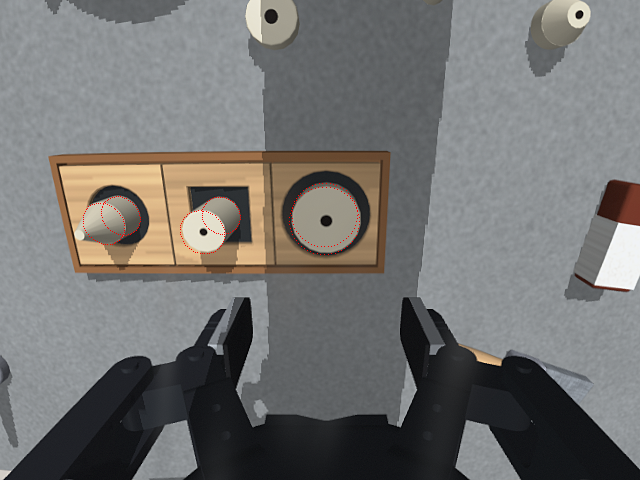

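View pics/s16o.png

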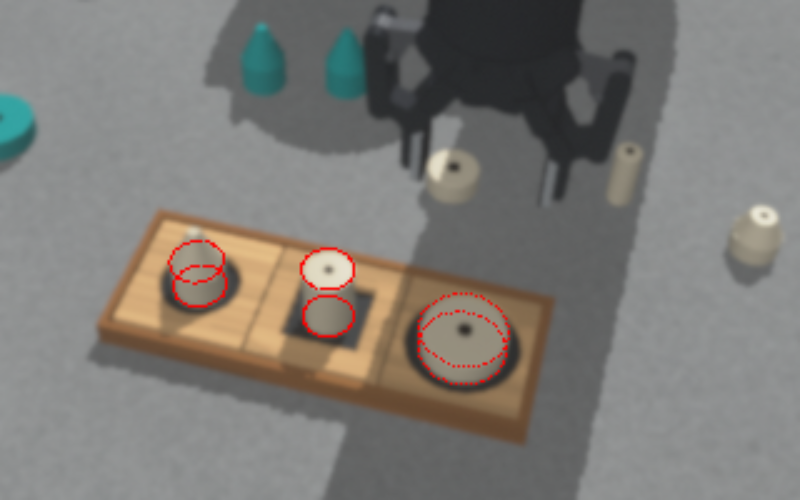

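All three outlines drawn at the recess centres and floor height fit the felts in both views. The worn felts stand where they were, and the gripper is clear. Handing in.

```bash
python3 -c "
from bench import order; print(order.sign_off())"
```

```text
the job is handed in; nothing more can be done
None
```

I put the good cone, roll and wheel away in the small round, square and large round recesses, and handed the job in at about 19 s of the 80 s.

- **Placement:** in the last wrist and scene pictures, outlines drawn at each recess centre and floor height (13 mm above the bench) matched all three felts to within about 2 mm. All three looked upright.
- **Worn felts:** in the last scene picture the three worn felts stood upright where they looked to be at the start. I judged this by eye and did not measure their final positions.
- **Look-alikes:** I did not touch the pink or turquoise ones.
- **Robot:** at hand-in it was clear of everything, with the fingertips at z ≈ 170 mm. The largest wrist force I read after a move was about 16 N upward, while closing on the cone.
- **Disagreements:** the cameras' position estimates differed by only 2–3 mm for the felts once refined, and 1–2 mm for the recesses. The landmark network's first guesses for the recesses were up to 10 mm out, so I used the measured recess outlines instead.

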